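Prop the cassette stand's sprung catch and take the block out

ROBOT

A 6-joint arm with a two-finger parallel gripper is mounted at the origin on a cart in front of the work surface, level with it; the furniture and walls round the work are solid. World frame = base frame: x ahead of the robot, y to its left, z up, the work surface at z = 0. Lengths are in m, angles in rad, forces in N, time in s.
With the tool pointing down it reaches from about 0.325 to 0.775 m from the base axis. Payload 5.5 kg.
Tool frame: the origin (TCP) lies on the centre line of the jaws, within the pads' length; the fingertips stand manip.tips_ahead ahead of it and the grasp point (between the pads) lies 2 mm behind it (manip.tips_ahead is the distance from the TCP to the fingertips, in m); y points along the fingers, x is the direction in which the jaws open and shut, and the axes are right-handed (so a half turn about y gives the same grasp; the last joint's range is limited). The gripper opens to 85 mm and grips with 20 to 120 N. Pads are 22 mm wide; open, the fingers measure 114 mm over their backs; the gripper's body (76 mm by 85 mm) begins 54 mm behind the grasp point. The pads swing forward as they close: fully open they stand 13 mm farther back than shut.
Start: joints at [1.128, 0.091, 1.231, -0, 1.82, -0.057], TCP at [0.226, 0.556, 0.248] pointing down, gripper open.
Joint ranges: [-2.87, 2.87], [-0.86, 2.18], [0.17, 2.46], [-1.51, 4.65], [0.06, 2.69], [-2.65, 2.65]. Speed limits (rad/s): [2.57, 2.57, 3.01, 3.14, 3.14, 3.14].

INTERFACE

Orientations are given as [roll, pitch, yaw] about the fixed x, y, z axes, in that order (R = Rz(yaw) Ry(pitch) Rx(roll)).
In Python, from plant import manip gives the robot as it stands.
- The arm moves only by the shell command python3 -m creep 'ROWS'. ROWS is JSON, a list of rows, each an object with "slide": the shift along the world's x, y, z in mm, a list of three; "dr": the turn, a rotation vector about the world's x, y, z in degrees, a list of three; "grip": the finger opening in mm, from 0 to 85.4. In form: [{"slide": [tx, ty, tz], "dr": [rx, ry, rz], "grip": grip}, ...]. A call has 1 to 12 rows; each row shifts and turns the pose as measured when the row begins; what a row does not reach is not made up. A row lasts 1/10 s, in which the tool goes at most 50 mm and 8.59 degrees, less where a joint would pass 70% of its speed; a pose out of reach is approached as far as the arm can. A call with a gripper value outside its range is refused whole. The fingers move at their own pace and stop on an object; the grip force is fixed at half the most. Time passes only in rows, so rows that do not move let the fingers close. It gives the time, the measured TCP pose, the force and the opening at its end, in the units of the state.
- manip.get_state(): the state, without advancing time (a new reading comes with each control period).
- manip.get_image(name): name is "scene" or "top" or "wrist"; returns the picture (384x512x3 uint8, blue, green, red); there is no depth.
- manip.camera_info(name): a dict with "camera_matrix" (3x3 intrinsics, pixels), "R" (3x3) and "t" (3): a world point X has camera coordinates R X + t. Camera axes: x right, y down, z forward; pixel columns grow to the right and rows downward; lengths in m; the calibration is good to about 2 mm. The wrist camera is an equidistant fisheye: a pixel r from the principal point sees the ray r / f radians off the axis. A picture is of the moment at which its call begins: read the wrist's pose just before it. camera_info takes no time and is no camera call; for the wrist camera it gives the pose at the moment of the call.
- manip.close_job(): hands the job in, once; it reports no verdict.
The state is a dict: "clock": time; "joint_pos": joint angles; "joint_velocities": joint speeds; "effort": joint torques, N m; "eef_pos": TCP position; "ee_rot": TCP orientation; "wrist_force": force on the tool from outside, world axes, zero at the start; "wrist_torque": the same for the moment, N m; "width": finger opening in m.
Only numpy, scipy, OpenCV 4.12 (cv2) and the standard library are available. Lean on these libraries where they do the work, as an engineer would, in place of code of your own. Each camera call takes 0.05 s, during which the arm holds its last target.

TASK

The cassette with its wax block is held down on the stand by a sprung catch. Push the wooden wedge along the bench, thin end first, into the channel of the stand until it props the catch open clear of the cassette, and let go of it. Then lift the cassette off its seat and lay it flat, wax side up, in the steel tray; leave the wedge in place and leave the white case and the blade dispenser alone.

Things in the scene. Friction and masses are not known exactly. Their poses are not given: they have to be found in the camera images.
- stand: Aluminium and grey cassette stand, fixed, 43 mm high. Origin on the bench, in the channel's fixed wall face (y = 0, x -35 to 35 mm, 30 mm high; channel on its +y side); +x is the way the wedge goes in, within 0.2 rad of world x. Base plate 6 mm thick: x -35 to 35, y -85 to 0. Spring housing 36 mm high: x -36 to 46, y 48 to 72. Catch strap over x -9 to 9, underside 37.5 mm above the bench.
- seat (a point): Centre of the seat's top, 30 mm above the bench, where the cassette rests (stand x = 0, y = -45 mm; axes as the stand). The seat is a post 18 mm wide in x, so the cassette overhangs it by 5 mm on both x sides, with free space beside it down to the 6 mm base plate; stops 3 and 5 mm high at the cassette's y ends.
- channel_mouth (a point): Mouth of the wedge's channel, on the bench, midway across it when shut (stand x = -35, y = 6 mm; axes as the stand). The shut channel is 12 mm wide: fixed wall at y = 0, catch plate at y = 12 in the stand's frame; its floor is the bare bench. Flares at 45 degrees reach 13 mm out before the mouth and widen the entry to about 36 mm. A solid stop ends the channel 71 mm beyond the mouth.
- catch (a joint): Steel sprung catch sliding along the stand's +y, in m: 0 shut (as at the start), at most 0.022. A spring pushes it shut (2 N at 0, 3.4 N at 0.014). Its upright plate, 34 mm high, is the channel's +y side; its strap bridges the channel, and the wedge passes below. The nose covers 8 mm of the cassette's end, clears it from 0.0085, counts as open from 0.0105; the wedge fully in gives 0.014.
- catch_nose (a point): Top edge of the tip of the catch's nose, 42.5 mm above the bench, 18 mm wide; moves with the catch.
- wedge: Wooden wedge lying on the bench, 130 x 26 x 30 mm high, 0.1 kg. Origin at the centre of its underside; +x points to the thin end (tip at x = 65 mm; at the start within 0.25 rad of world x). From above: 26 mm wide from x = -65 to 15, then tapering to 3 mm at the tip. Fully in: its origin at stand x = -29, y = 13 mm, axes parallel, rear 60 mm outside the mouth. Needs 5 to 15 N of push.
- wedge_grip (a point): Best place to grip the wedge, across its 26 mm width (along its y): 45 mm behind its origin towards the thick end, 15 mm above its underside; axes as the wedge.
- block_cassette: Cassette with a wax block, on the seat, 28 x 40 x 13 mm, 0.03 kg. Origin at the centre of its underside. Base 28 (x) x 40 (y) x 6 mm high; wax on it 24 mm wide, y -9 to 16 mm, up to 12 mm. Its bare -y end lies under the catch's nose (its y is opposite to the stand's). Grip the base across its 28 mm (along x).
- tray: Low open steel tray, fixed, 110 mm (its x) x 130 mm (its y) x 10 mm high, walls and floor 3 mm thick. Origin at the centre of its underside, on the bench. (Left of the work, from about x = 0.46, y = 0.03 on in the world, stands a microtome about 0.3 m high: swing the arm round in front of it or above it.)
- white_case: White slide case, 24 x 66 x 15 mm, on the bench near the wedge, long along its y; to be left alone. Origin at the centre of its underside.
- blade_dispenser: Flat straight blade dispenser, 22 x 90 x 17 mm, on the bench near the wedge, long along its y; to be left alone. Origin at the centre of its underside.
Mind the look-alikes: they are no part of the job. Leave any blue look-alike of the block_cassette alone.

How it is judged:
On the way:
1. the wedge, let go of, stands in the channel and props the catch open (at least 10.5 mm) while the cassette is still on its seat (value of joint catch above 0.0105 m and contact force between each of the arm, the fingers and wedge below 0.2 N and contact force between each of the arm, the fingers and stand below 0.2 N and x of wedge in the frame of stand between -0.06 and -0.02 m and y of wedge in the frame of stand between 0 and 0.026 m and height (world z) of block_cassette above 0.026 m and y of block_cassette in the frame of stand between -0.055 and -0.035 m and angle between block_cassette's own z axis and vertical below 0.2 rad), for 0.2 s.
At the end, for the whole second after the job is handed in: The cassette lies at rest on the tray's floor, flat within 0.15 rad, wax up, its centre within 45 mm (tray x) and 55 mm (tray y) of the tray's; the wedge stays in the channel (origin at x -60 to -20, y 0 to 26 mm in the stand's frame) with the catch open 10.5 mm or more (value of joint catch above 0.0105 m and x of wedge in the frame of stand between -0.06 and -0.02 m and y of wedge in the frame of stand between 0 and 0.026 m and x of block_cassette in the frame of tray between -0.045 and 0.045 m and y of block_cassette in the frame of tray between -0.055 and 0.055 m and z of block_cassette in the frame of tray below 0.007 m and angle between block_cassette's own z axis and vertical below 0.15 rad and linear speed of block_cassette below 0.02 m/s); the robot touches nothing.
It fails at once if the white case is moved by more than 30 mm (distance of white_case from where it was at the start of the episode above 0.03 m).
It fails at once if the blade dispenser is moved by more than 30 mm (distance of blade_dispenser from where it was at the start of the episode above 0.03 m).
It also fails if it takes over 54 s, if anything falls off the work surface, if the arm or the gripper's body presses on something with over 40 N, if the wrist force passes 120 N, or if a joint passes its speed limit or range.

## Working session

There is one attempt and no reset: what is moved stays moved. The work goes in short steps, Python scripts to look and compute and a shell command to move; the robot and the scene stay as the last step left them, time stands still between calls to the robot, and variables do not carry over. Pictures are saved under pics/ and viewed, and the job is handed in when it is done.

```bash
ls; mkdir -p pics; python3 - <<'E'
from plant import manip
import cv2
print(manip.get_state(), manip.tips_ahead)
for n in ["scene","top","wrist"]:
    i=manip.camera_info(n); print(n,i)
    im=manip.get_image(n); cv2.imwrite(f"pics/{n}0.png",im)
E
```

```text
pics
{'clock': 0.0, 'joint_pos': array([ 1.12830609e+00,  9.18543212e-02,  1.23190086e+00,  1.52381332e-05,
        1.81978728e+00, -5.66906842e-02]), 'joint_velocities': array([-0.00083827,  0.00098349, -0.00096188,  0.00209288,  0.00063701,
        0.0004208 ]), 'effort': array([-3.99477958e-04, -4.58701909e+01, -4.18046165e+01, -1.02478098e-04,
        1.08205463e-02, -1.37922177e-05]), 'eef_pos': array([0.22566485, 0.5556757 , 0.24714509]), 'ee_rot': array([-1.5706711 ,  0.00194584,  1.18500064]), 'wrist_force': array([ 0.07249834,  1.0132558 , -1.18567823]), 'wrist_torque': array([-0.014317  ,  0.00476441, -0.00650185]), 'width': 0.08531989300282238} 0.017
scene {'camera_matrix': array([[384.70767429,   0.        , 260.23704975],
       [  0.        , 384.70767429, 189.15447792],
       [  0.        ,   0.        ,   1.        ]]), 'R': array([[-0.98701238, -0.16054665,  0.00559786],
       [-0.13445621,  0.80654023, -0.57568602],
       [ 0.08790956, -0.5689619 , -0.81765168]]), 't': array([0.47536093, 0.26268323, 0.76403489])}
top {'camera_matrix': array([[483.13141175,   0.        , 246.95266857],
       [  0.        , 483.13141175, 187.95713189],
       [  0.        ,   0.        ,   1.        ]]), 'R': array([[-0.02246235, -0.99963143, -0.01524597],
       [-0.98024595,  0.02501901, -0.19619357],
       [ 0.1965027 ,  0.01053784, -0.98044665]]), 't': array([-0.17184369,  0.50915151,  0.86834809])}
wrist {'camera_matrix': array([[297.31863964,   0.        , 257.52063884],
       [  0.        , 297.31863964, 183.14451049],
       [  0.        ,   0.        ,   1.        ]]), 'R': array([[ 0.37692527,  0.9262425 , -0.00147248],
       [ 0.88458185, -0.35949956,  0.29711112],
       [ 0.27466759, -0.11329122, -0.95484178]]), 't': array([-0.59966737, -0.03843322,  0.3813155 ])}
```

View pics/scene0.png

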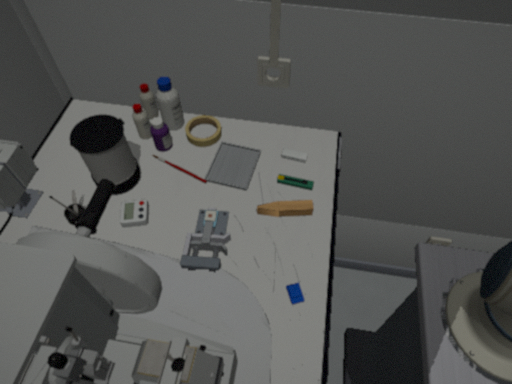

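View pics/top0.png

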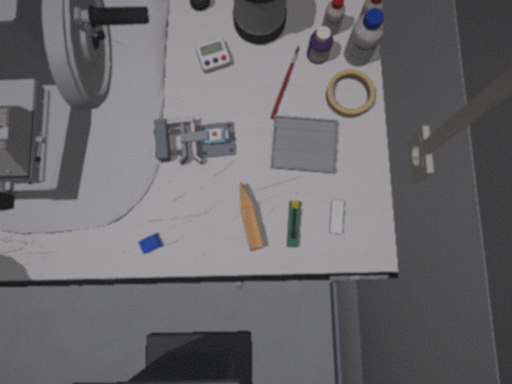

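View pics/wrist0.png

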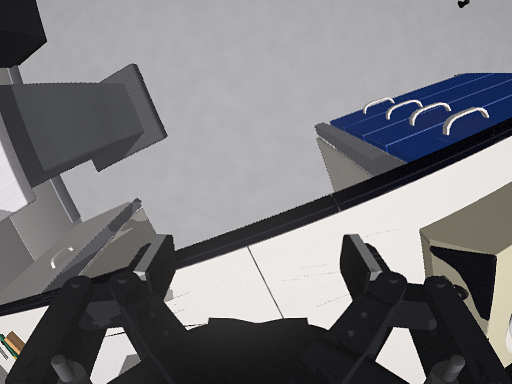

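```bash
python3 - <<'E'
import cv2
im=cv2.imread("pics/top0.png")
def crop(x0,y0,x1,y1,s,n):
    c=cv2.resize(im[y0:y1,x0:x1],None,fx=s,fy=s,interpolation=cv2.INTER_CUBIC)
    c=cv2.convertScaleAbs(c,alpha=1.5,beta=20)
    for u in range((x0//10+1)*10,x1,10):
        cv2.putText(c,str(u),((u-x0)*s,8),0,.3,(0,0,255),1); cv2.line(c,((u-x0)*s,10),((u-x0)*s,16),(0,0,255),1)
    for v in range((y0//10+1)*10,y1,10):
        cv2.putText(c,str(v),(0,(v-y0)*s),0,.3,(0,0,255),1); cv2.line(c,(18,(v-y0)*s),(24,(v-y0)*s),(0,0,255),1)
    cv2.imwrite(n,c)
crop(145,105,245,180,8,"pics/c_stand.png")
crop(225,175,355,260,6,"pics/c_wedge.png")
crop(260,105,350,180,8,"pics/c_tray.png")
E
```

```text
(no output)
```

View pics/c_stand.png

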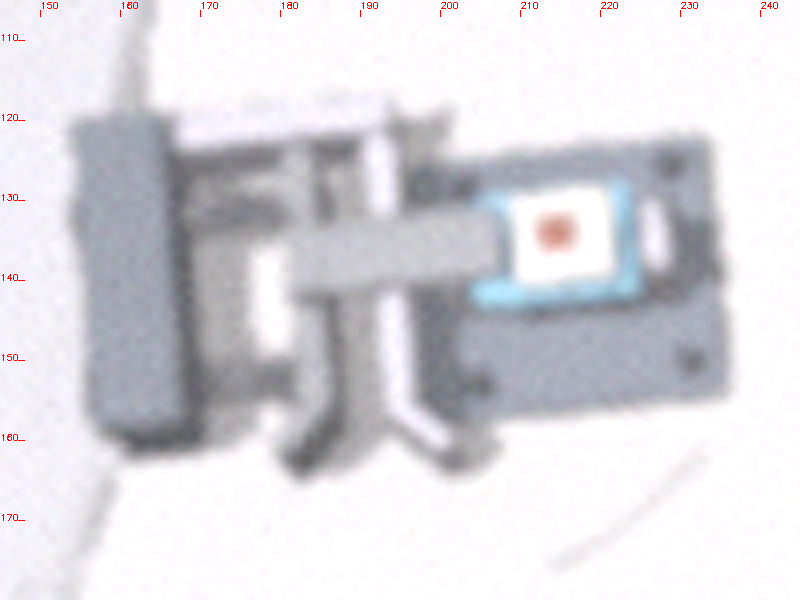

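View pics/c_wedge.png

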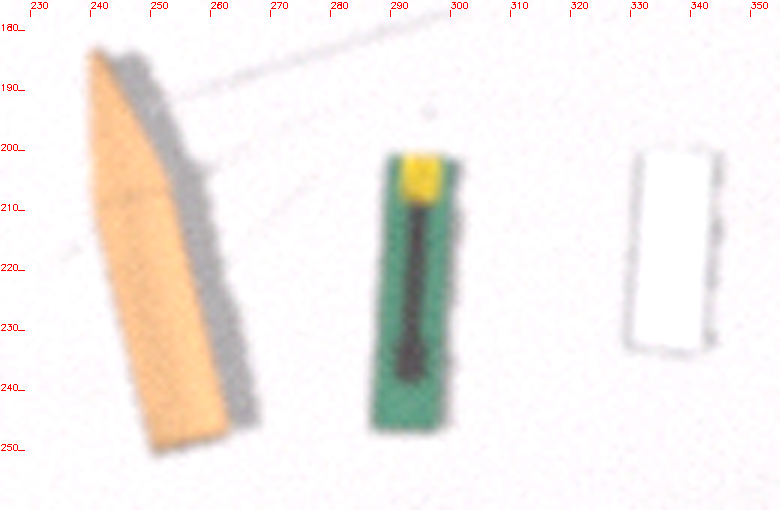

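View pics/c_tray.png

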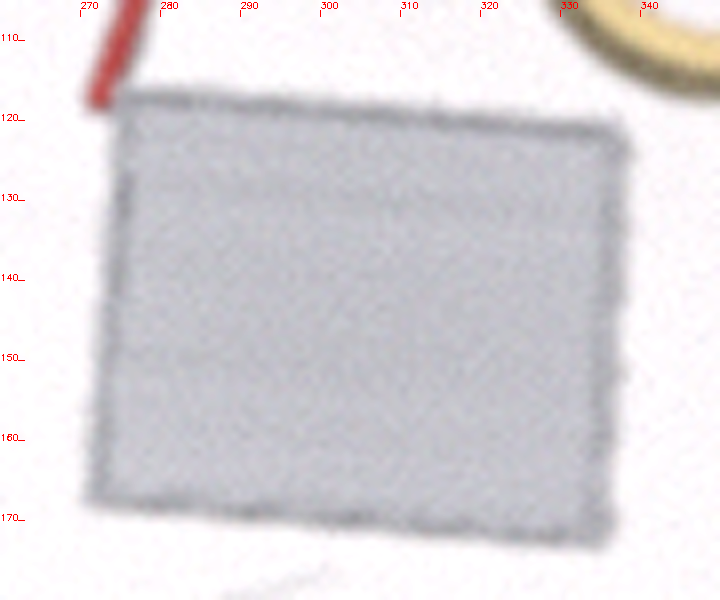

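```bash
cat > h.py <<'E'
import numpy as np, cv2
from scipy.optimize import least_squares
from plant import manip
def info(n):
    i=manip.camera_info(n); return i["camera_matrix"],i["R"],i["t"]
def proj(X,c):
    K,R,t=c; p=(R@np.atleast_2d(X).T).T+t; q=(K@p.T).T; return q[:,:2]/q[:,2:]
def back(u,v,z,c):
    K,R,t=c; d=R.T@(np.linalg.inv(K)@[u,v,1]); C=-R.T@t; return C+d*(z-C[2])/d[2]
def fit(loc,px,c,yaw0=0):
    loc=np.array(loc,float)/1000; px=np.array(px,float)
    p0=np.mean([back(*q,l[2],c) for l,q in zip(loc,px)],0)
    def W(p):
        a=p[2]; R=np.array([[np.cos(a),-np.sin(a),0],[np.sin(a),np.cos(a),0],[0,0,1]])
        return loc@R.T+[p[0],p[1],0]
    r=least_squares(lambda p:(proj(W(p),c)-px).ravel(),[p0[0],p0[1],yaw0])
    return r.x,(proj(W(r.x),c)-px).round(1).tolist()
E
python3 - <<'E'
from h import *
c=info("top"); print("cam",-c[1].T@c[2])
print("stand",fit([(-35,-85,6),(35,-85,6),(46,72,36),(46,48,36),(-36,48,36),(-36,72,36)],
 [(236,154.1),(233.7,122.2),(154.4,120),(166.2,120),(168.7,158.1),(156.9,158.1)],c))
print("wedge",fit([(65,0,30),(-65,13,30),(-65,-13,30),(15,13,30),(15,-13,30)],
 [(240.8,183.3),(250.3,249.5),(263,246.5),(240.8,208),(253.3,205.3)],c))
# cassette in world: corners (stand -x etc), yaw about pi
print("cass",fit([(-14,20,6),(14,20,6),(14,-20,6)],[(224,127.5),(224.6,141.6),(203.7,143.1)],c,3.1))
# tray crop 260,105 s8
print("tray",fit([(55,65,10),(55,-65,10),(-55,-65,10),(-55,65,10)],
 [(260+118/8,105+95/8),(260+622/8,105+128/8),(260+605/8,105+545/8),(260+92/8,105+500/8)],c))
f=lambda a,b:(225+a/6,175+b/6)
print("disp",fit([(11,45,17),(11,-45,17),(-11,-45,17),(-11,45,17)],[f(390,155),f(450,155),f(442,430),f(372,430)],c))
print("case",fit([(12,33,15),(12,-33,15),(-12,-33,15),(-12,33,15)],[(0,0)]*4,c) if 0 else [back(*f(a,b),.015,c).round(3) for a,b in [(640,152),(715,152),(708,348),(630,345)]])
for z in(.03,): print("tip",back(240.8,183.3,z,c))
E
```

```text
cam [ 0.32460095 -0.19366933  0.94864131]
stand (array([ 0.61048883, -0.07741985,  0.07864286]), [[1.0, 0.7], [-0.1, -0.3], [-0.5, -0.3], [-0.2, -1.5], [0.1, 0.1], [-0.3, 1.3]])
wedge (array([ 0.45629249, -0.18602526,  0.21098979]), [[0.2, -0.8], [-0.3, -0.1], [0.4, -0.3], [-0.5, 0.8], [0.2, 0.3]])
cass (array([ 0.6243459 , -0.11901573,  3.18282795]), [[-0.5, 0.7], [-0.4, -0.2], [0.9, -0.4]])
tray (array([ 0.59937669, -0.30220444, -0.10221612]), [[-0.2, -0.7], [0.6, -0.4], [0.4, 0.1], [-0.8, 0.9]])
disp (array([ 0.43858383, -0.27286017, -0.0226614 ]), [[-19.4, 17.2], [17.0, 17.1], [18.7, -17.4], [-16.3, -17.3]])
case [array([ 0.483, -0.349,  0.015]), array([ 0.482, -0.373,  0.015]), array([ 0.418, -0.367,  0.015]), array([ 0.42 , -0.342,  0.015])]
tip [ 0.51824984 -0.17204797  0.03      ]
```

```bash
python3 -m creep '[{"slide":[0,-50,0],"dr":[0,0,-8.5],"grip":55},{"slide":[0,-50,0],"dr":[0,0,-8.5],"grip":55},{"slide":[0,-50,0],"dr":[0,0,-8.5],"grip":55},{"slide":[0,-50,0],"dr":[0,0,-8.5],"grip":55},{"slide":[0,-50,0],"dr":[0,0,-8.5],"grip":55},{"slide":[20,-40,0],"dr":[0,0,-8.5],"grip":55},{"slide":[25,-40,0],"dr":[0,0,-8.5],"grip":55}]'
```

```text
clock: 0.85
eef_pos: [0.2674, 0.223, 0.2364]
ee_rot: [-1.572, 0.016, 0.135]
wrist_force: [1.1, 1.2, -0.4]
width: 0.0552
```

```bash
python3 -m creep '[{"slide":[15,-45,5],"dr":[0,0,-8.5],"grip":55},{"slide":[20,-45,5],"dr":[0,0,-8.5],"grip":55},{"slide":[15,-45,0],"dr":[0,0,-8.5],"grip":55},{"slide":[15,-45,0],"dr":[0,0,-8.5],"grip":55},{"slide":[10,-45,0],"dr":[0,0,-8.5],"grip":55},{"slide":[10,-45,0],"dr":[0,0,-8.5],"grip":55},{"slide":[10,-45,0],"dr":[0,0,-8.5],"grip":55},{"slide":[0,-45,0],"dr":[0,0,-8.5],"grip":55},{"slide":[0,-10,0],"dr":[0,0,-8.5],"grip":55},{"slide":[0,0,0],"dr":[0,0,-6],"grip":55}]'; python3 - <<'E'
from h import *
print(manip.get_state()['eef_pos'],manip.get_state()['ee_rot'])
for n in("top","wrist","scene"): cv2.imwrite(f"pics/{n}1.png",manip.get_image(n))
E
```

```text
clock: 1.85
eef_pos: [0.3607, -0.1675, 0.2439]
ee_rot: [-1.572, 0.013, -1.337]
wrist_force: [-0.4, 0.4, 0.2]
width: 0.0551
[ 0.36074037 -0.16752856  0.24388077] [-1.57236293  0.01284511 -1.33692578]
```

View pics/wrist1.png

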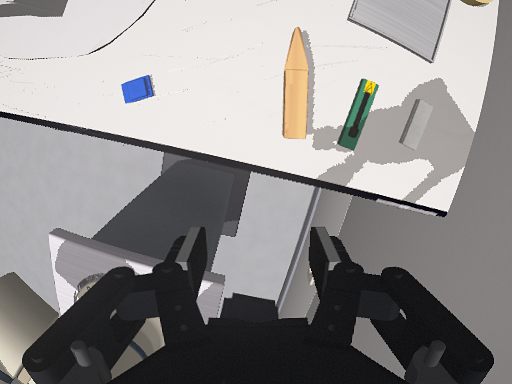

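View pics/scene1.png

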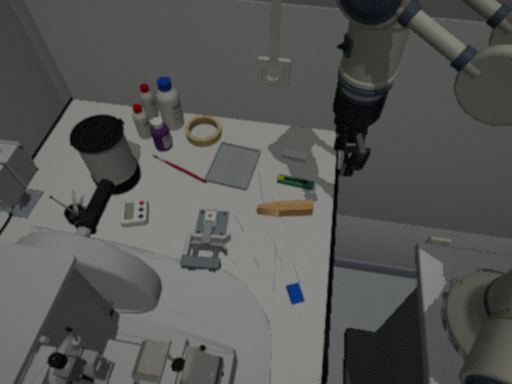

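```bash
cat >> h.py <<'E'
def crop(im,x0,y0,x1,y1,s,n,g=10,a=1.0,b=0):
    c=cv2.resize(im[y0:y1,x0:x1],None,fx=s,fy=s,interpolation=cv2.INTER_CUBIC)
    c=cv2.convertScaleAbs(c,alpha=a,beta=b)
    for u in range((x0//g+1)*g,x1,g):
        cv2.putText(c,str(u),((u-x0)*s,8),0,.3,(0,0,255),1); cv2.line(c,((u-x0)*s,10),((u-x0)*s,16),(0,0,255),1)
    for v in range((y0//g+1)*g,y1,g):
        cv2.putText(c,str(v),(0,(v-y0)*s),0,.3,(0,0,255),1); cv2.line(c,(18,(v-y0)*s),(24,(v-y0)*s),(0,0,255),1)
    cv2.imwrite(n,c)
def projf(X,c):
    K,R,t=c; p=(R@np.atleast_2d(X).T).T+t
    r=np.hypot(p[:,0],p[:,1]); th=np.arctan2(r,p[:,2]); f=K[0,0]
    return np.c_[K[0,2]+f*th*p[:,0]/r, K[1,2]+f*th*p[:,1]/r]
def fitf(loc,px,c,p0,fn=None):
    fn=fn or projf
    loc=np.array(loc,float)/1000; px=np.array(px,float)
    def W(p):
        a=p[2]; R=np.array([[np.cos(a),-np.sin(a),0],[np.sin(a),np.cos(a),0],[0,0,1]])
        return loc@R.T+[p[0],p[1],0]
    r=least_squares(lambda p:(fn(W(p),c)-px).ravel(),p0)
    return r.x,(fn(W(r.x),c)-px).round(1).tolist()
E
python3 - <<'E'
from h import *
im=cv2.imread("pics/wrist1.png"); crop(im,265,15,325,150,4,"pics/w1a.png")
im=cv2.imread("pics/scene1.png"); crop(im,250,190,325,225,10,"pics/s1a.png",a=1.5)
crop(im,170,195,240,280,7,"pics/s1b.png",a=1.5)
E
```

```text
(no output)
```

View pics/w1a.png

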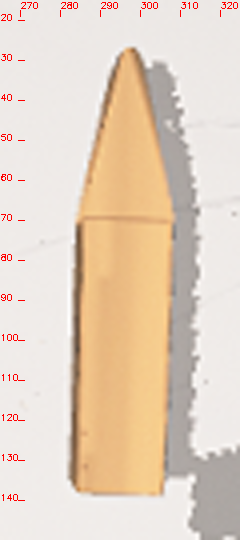

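View pics/s1a.png

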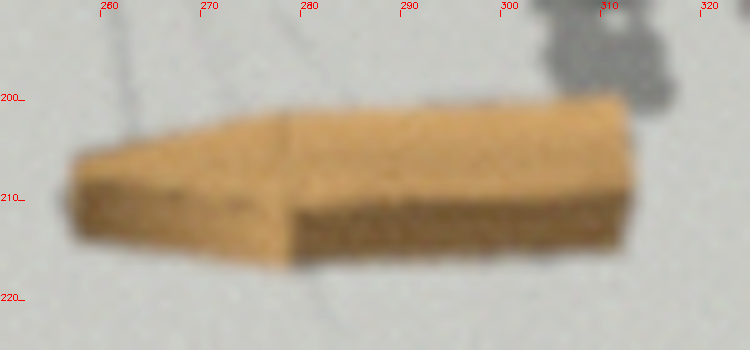

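View pics/s1b.png

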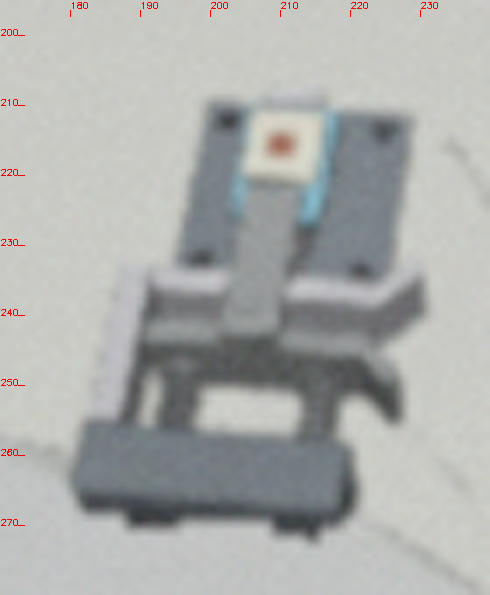

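```bash
python3 - <<'E'
from h import *
w=[(65,0,30),(15,13,30),(15,-13,30),(-65,13,30),(-65,-13,30)]
print("wr",fitf(w,[(297.5,26.8),(285.5,69.5),(308.3,69.5),(284.5,138),(305.5,138.5)],info("wrist"),[.456,-.186,.21]))
c=info("scene")
print("sc",fitf(w,[(257.3,206.9),(279.2,211),(278,201.2),(312.7,209.2),(312.7,199.8)],c,[.456,-.186,.21],proj))
print("stand sc",fitf([(35,-85,6),(-35,-85,6),(46,48,36),(-36,48,36),(-36,72,36),(46,72,36)],
 [(200,210),(228.9,211.4),(182.1,255),(220.3,257.1),(220,267.6),(180.4,265)],c,[.61,-.077,.08],proj))
E
```

```text
wr (array([ 0.45756171, -0.18394587,  0.23397204]), [[-0.1, 0.3], [-0.0, -0.6], [-0.0, 0.3], [-0.5, -0.0], [0.6, 0.0]])
sc (array([ 0.45379566, -0.18155729,  0.21535305]), [[-0.6, 0.0], [-0.3, -0.2], [0.0, 0.0], [1.2, 0.1], [-0.3, -0.0]])
stand sc (array([ 0.60904679, -0.07343715,  0.08969267]), [[-0.5, -1.0], [0.2, -0.5], [0.1, -0.2], [0.9, 0.3], [-0.3, 0.6], [-0.4, 0.4]])
```

```bash
python3 -m creep '[{"slide":[30,-14,-20],"dr":[0,0,-0.5],"grip":55},{"slide":[22,-12,-40],"dr":[0,0,0],"grip":55},{"slide":[0,0,-40],"dr":[0,0,0],"grip":55},{"slide":[0,0,-40],"dr":[0,0,0],"grip":55},{"slide":[0,0,0],"dr":[0,0,0],"grip":55}]'
```

```text
clock: 2.5
eef_pos: [0.4158, -0.1891, 0.1032]
ee_rot: [-1.565, 0.007, -1.312]
wrist_force: [-0.2, -0.2, -0.6]
width: 0.055
```

```bash
python3 -m creep '[{"slide":[-2,-5,-30],"dr":[0,0,-2],"grip":55},{"slide":[0,0,-30],"dr":[0,0,0],"grip":55},{"slide":[0,0,-15],"dr":[0,0,0],"grip":55},{"slide":[0,0,0],"dr":[0,0,0],"grip":55}]'; python3 - <<'E'
from h import *
cv2.imwrite("pics/wrist2.png",manip.get_image("wrist"))
E
```

```text
clock: 2.9
eef_pos: [0.417, -0.1934, 0.034]
ee_rot: [-1.558, 0.002, -1.336]
wrist_force: [-0.3, -0.3, -0.6]
width: 0.0552
```

View pics/wrist2.png

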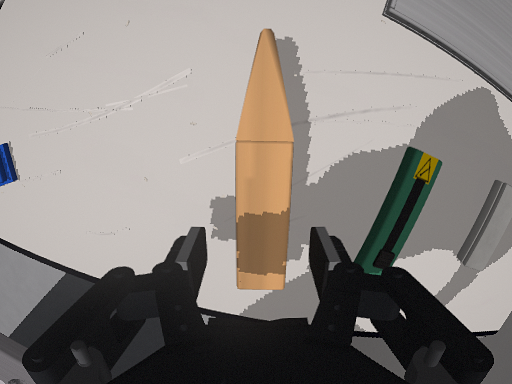

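```bash
python3 -m creep '[{"slide":[-2,0,-12],"dr":[-0.2,0.7,-0.5],"grip":55},{"slide":[0,0,0],"dr":[0,0,0],"grip":20},{"slide":[0,0,0],"dr":[0,0,0],"grip":20},{"slide":[0,0,0],"dr":[0,0,0],"grip":20},{"slide":[0,0,0],"dr":[0,0,0],"grip":20},{"slide":[0,0,0],"dr":[0,0,0],"grip":20}]'
```

```text
clock: 3.55
eef_pos: [0.4191, -0.1953, 0.0296]
ee_rot: [-1.563, -0.007, -1.343]
wrist_force: [0.3, -0.1, -1.7]
width: 0.0247
```

```bash
python3 -m creep '[{"slide":[0,0,0],"dr":[0,0,0],"grip":50},{"slide":[0,0,0],"dr":[0,0,0],"grip":50},{"slide":[-4,0,-9],"dr":[0,0.4,0],"grip":50},{"slide":[0,0,-2],"dr":[0,0,0],"grip":50},{"slide":[0,0,0],"dr":[0,0,0],"grip":50}]'
```

```text
clock: 4.05
eef_pos: [0.4147, -0.1954, 0.0176]
ee_rot: [-1.57, -0.005, -1.343]
wrist_force: [0.2, 0.5, 0.4]
width: 0.0497
```

```bash
python3 -m creep '[{"slide":[0,0,5],"dr":[0,0,0],"grip":50},{"slide":[0,0,0],"dr":[0,0,0],"grip":20},{"slide":[0,0,0],"dr":[0,0,0],"grip":20},{"slide":[0,0,0],"dr":[0,0,0],"grip":20},{"slide":[0,0,0],"dr":[0,0,0],"grip":20}]'; python3 - <<'E'
from h import *
cv2.imwrite("pics/wrist3.png",manip.get_image("wrist"))
E
```

```text
clock: 4.55
eef_pos: [0.4148, -0.1955, 0.0233]
ee_rot: [-1.57, -0.006, -1.343]
wrist_force: [-0.0, 0.2, -1.6]
width: 0.0251
```

View pics/wrist3.png

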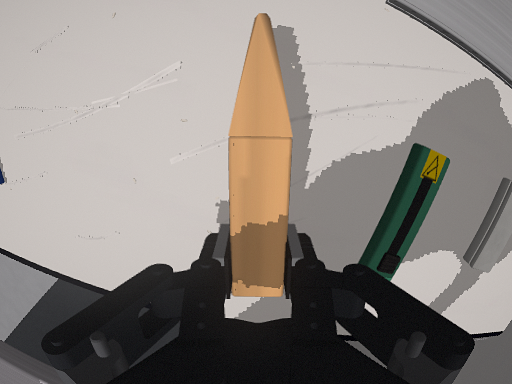

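```bash
python3 - <<'E'
from h import *
w=[(65,0,30),(15,13,30),(15,-13,30),(-65,13,30),(-65,-13,30)]
c=info("wrist")
p,r=fitf(w,[(262,14),(229.5,136),(291,136),(231,296),(283,296)],c,[.456,-.186,.21]);print(p,r)
s=manip.get_state();e=s['eef_pos'];a=s['ee_rot'][2]+np.pi/2
d=p[:2]-e[:2];print(d@[np.cos(a),np.sin(a)],d@[-np.sin(a),np.cos(a)],a)
E
```

```text
[ 0.457217   -0.18605007  0.2114404 ] [[0.1, 1.0], [-1.2, -0.4], [0.8, 0.6], [0.7, -1.1], [-0.4, -0.7]]
0.043520925765175404 -0.00036930687428033787 0.2273739036499698
```

```bash
python3 -m creep '[{"slide":[-2,20,1],"dr":[0,0,-1],"grip":20},{"slide":[0,30,0],"dr":[0,0,-2],"grip":20},{"slide":[2,30,0],"dr":[0,0,-2],"grip":20},{"slide":[2,25,0],"dr":[0,0,-2],"grip":20},{"slide":[0,0,0],"dr":[0,0,-1],"grip":20},{"slide":[0,0,0],"dr":[0,0,0],"grip":20}]'; python3 - <<'E'
from h import *
print(manip.get_state()['eef_pos'],manip.get_state()['ee_rot'])
for n in("top","wrist","scene"): cv2.imwrite(f"pics/{n}4.png",manip.get_image(n))
E
```

```text
clock: 5.2
eef_pos: [0.4155, -0.0873, 0.023]
ee_rot: [-1.572, -0.005, -1.49]
wrist_force: [0.2, -0.8, -0.9]
width: 0.0248
[ 0.41548195 -0.08728823  0.02302754] [-1.5722314  -0.00481163 -1.49021546]
```

View pics/wrist4.png

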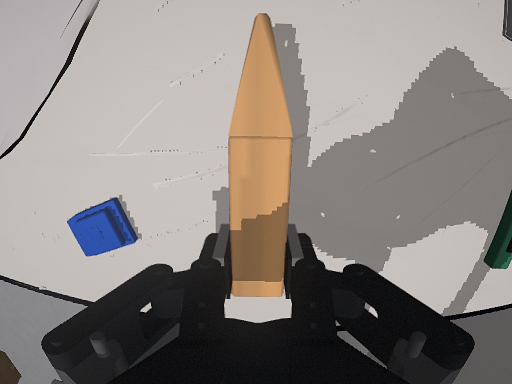

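View pics/top4.png

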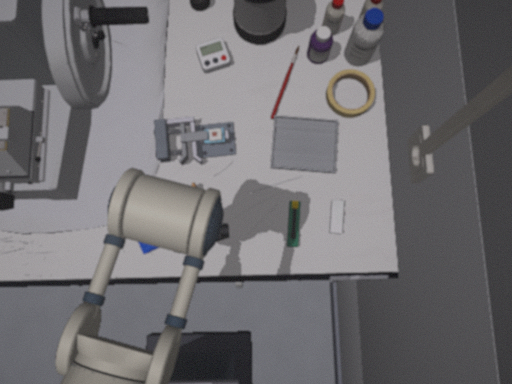

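```bash
python3 - <<'E'
from h import *
im=cv2.imread("pics/scene4.png"); crop(im,175,195,305,290,6,"pics/s4b.png",a=1.5)
im=cv2.imread("pics/top4.png"); crop(im,150,110,245,195,8,"pics/t4b.png",a=1.5)
E
```

```text
(no output)
```

View pics/s4b.png

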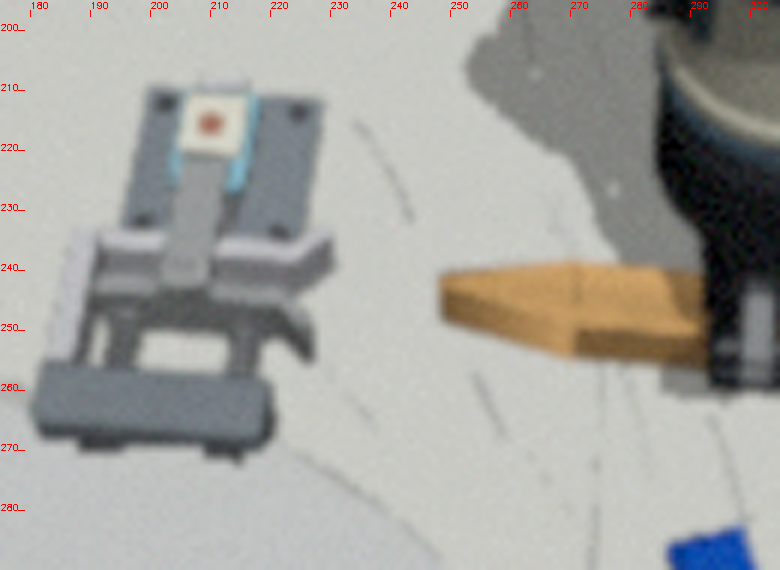

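View pics/t4b.png

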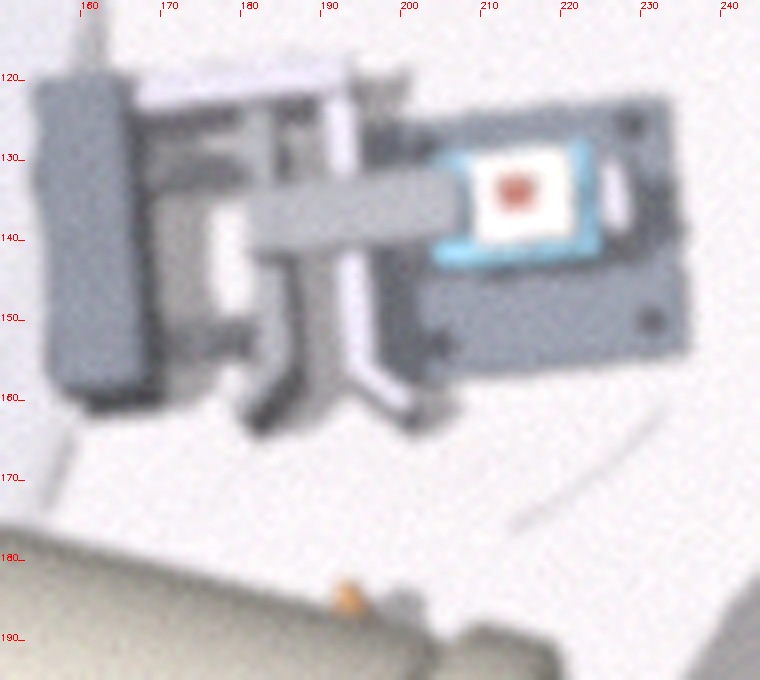

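```bash
python3 - <<'E'
from h import *
c=info("top")
A,B,C=[back(u,v,.03,c) for u,v in[(191,122.5),(192.25,141.3),(194,155.6)]]
t=back(193.4,183.3,.03,c)
print(A,B,C,t)
k=info("scene")
# scene wall: channel-side top edge of wall z=30
f=lambda x,y:(175+x/6,195+y/6)
D,E=back(*f(108,247),.03,k),back(*f(298,262),.03,k); ts=back(*f(443,278),.03,k)
print("sc",D,E,ts)
print("yaw",np.arctan2(*(A-C)[[1,0]]),np.arctan2(*(D-E)[[1,0]]))
s=manip.get_state();e=s['eef_pos'];a=s['ee_rot'][2]+np.pi/2
print("tip kin",e[:2]+.1085*np.array([np.cos(a),np.sin(a)]),a)
for S in [(.6105,-.0774,.0786),(.6090,-.0734,.0897)]:
  for nm,p in dict(A=A,C=C,t=t,D=D,E=E,ts=ts).items():
    d=p[:2]-S[:2];co,si=np.cos(S[2]),np.sin(S[2]);print(nm,(d@[co,si]*1000).round(1),(d@[-si,co]*1000).round(1),end='; ')
  print()
E
```

```text
[ 0.64484988 -0.0750709   0.03      ] [ 0.60572428 -0.07756281  0.03      ] [ 0.57633835 -0.08100785  0.03      ] [ 0.52061878 -0.07978657  0.03      ]
sc [ 0.64133491 -0.07068187  0.03      ] [ 0.57217826 -0.07596468  0.03      ] [ 0.51941752 -0.07816997  0.03      ]
yaw 0.08644023472748288 0.07624092393670155
tip kin [ 0.52363384 -0.07941081] 0.07927332856394242
A 34.4 -0.4; C -34.3 -0.9; t -89.8 4.7; D 31.3 4.3; E -38.1 4.4; ts -90.9 6.4; 
A 35.6 -4.9; C -33.2 -4.7; t -88.6 1.6; D 32.4 -0.2; E -36.9 0.7; ts -89.6 3.3;
```

```bash
python3 -m creep '[{"slide":[15,3,0],"dr":[0,0,0],"grip":20},{"slide":[15,2,0],"dr":[0,0,0],"grip":20},{"slide":[10,1,0],"dr":[0,0,0],"grip":20},{"slide":[0,0,0],"dr":[0,0,0],"grip":20}]'; python3 - <<'E'
from h import *
print(manip.get_state()['eef_pos'],manip.get_state()['ee_rot'])
for n in("top","scene","wrist"): cv2.imwrite(f"pics/{n}5.png",manip.get_image(n))
im=cv2.imread("pics/scene5.png"); crop(im,175,195,305,290,6,"pics/s5b.png",a=1.5)
im=cv2.imread("pics/top5.png"); crop(im,150,110,245,195,8,"pics/t5b.png",a=1.5)
E
```

```text
clock: 5.75
eef_pos: [0.4563, -0.0853, 0.0231]
ee_rot: [-1.573, -0.005, -1.495]
wrist_force: [-0.7, 0.3, -1.1]
width: 0.0247
[ 0.45627001 -0.0852709   0.02310231] [-1.57341665 -0.0054924  -1.49538722]
```

View pics/s5b.png

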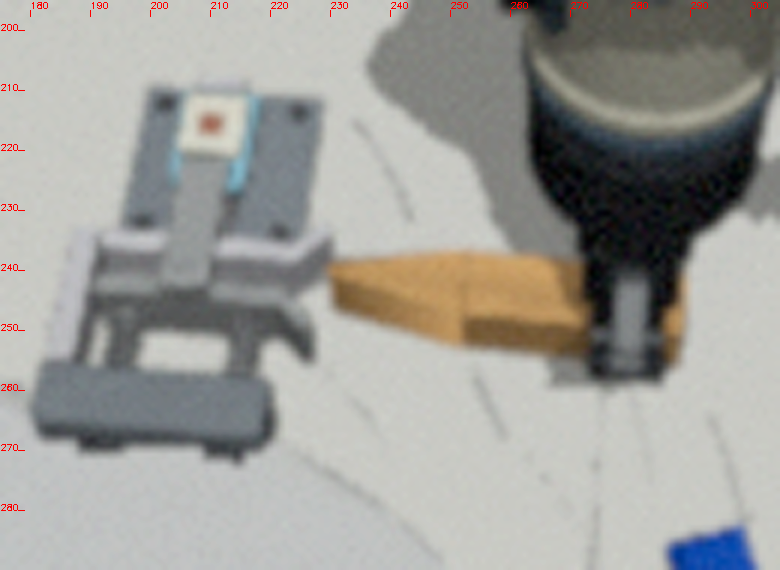

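View pics/t5b.png

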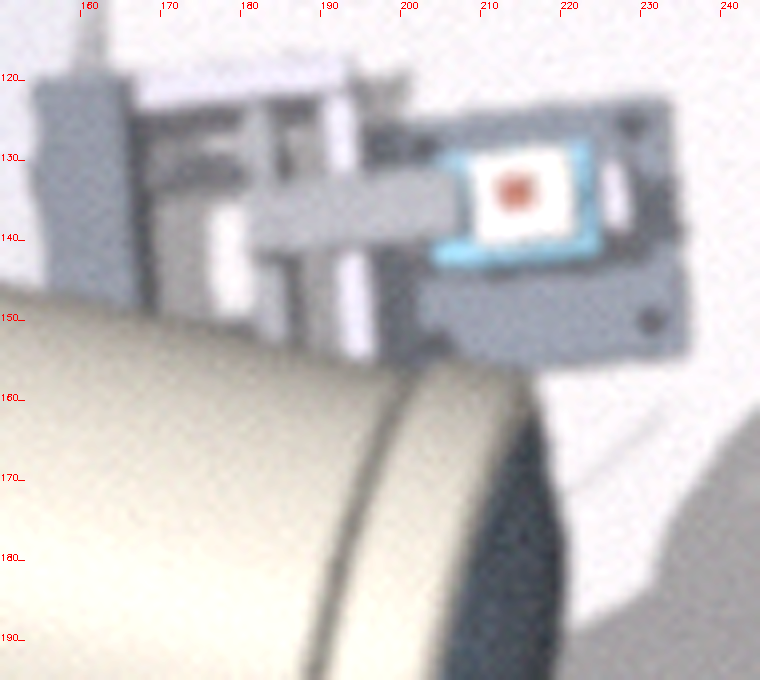

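View pics/wrist5.png

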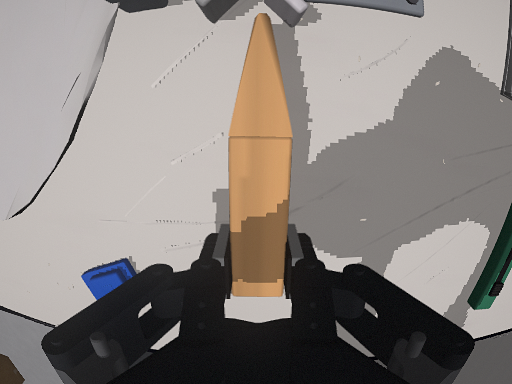

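```bash
python3 -m creep '[{"slide":[2,4,0],"dr":[0,0,0.3],"grip":20},{"slide":[7,1,0],"dr":[0,0,0],"grip":20},{"slide":[8,1.5,0],"dr":[0,0,0],"grip":20},{"slide":[0,0,0],"dr":[0,0,0],"grip":20}]'; python3 - <<'E'
from h import *
print(manip.get_state()['wrist_force'],manip.get_state()['ee_rot'])
for n in("scene","wrist"): cv2.imwrite(f"pics/{n}6.png",manip.get_image(n))
im=cv2.imread("pics/scene6.png"); crop(im,175,195,305,290,6,"pics/s6b.png",a=1.5)
im=cv2.imread("pics/wrist6.png"); crop(im,180,0,350,120,4,"pics/w6b.png")
E
```

```text
clock: 6.3
eef_pos: [0.4726, -0.0783, 0.0233]
ee_rot: [-1.574, -0.006, -1.49]
wrist_force: [-0.6, -0.2, -1.9]
width: 0.0248
[-0.56971951 -0.22772758 -1.89051849] [-1.57382155 -0.00573756 -1.49044961]
```

View pics/s6b.png

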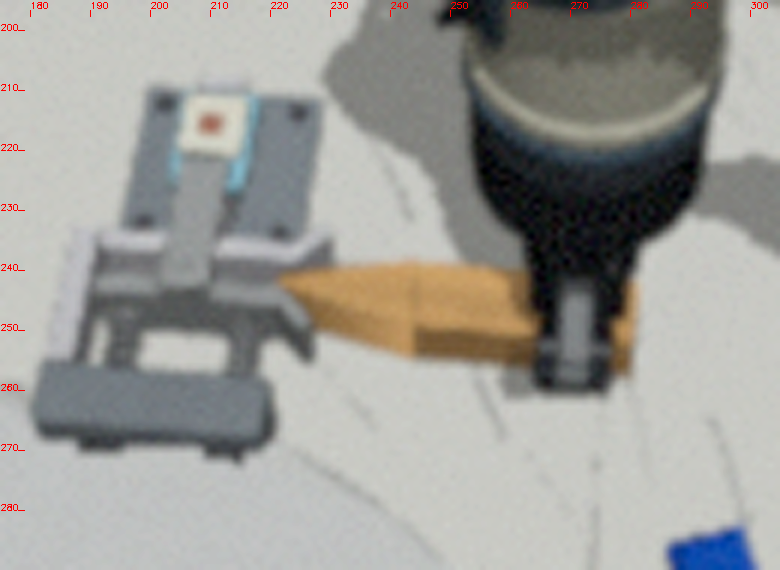

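View pics/w6b.png

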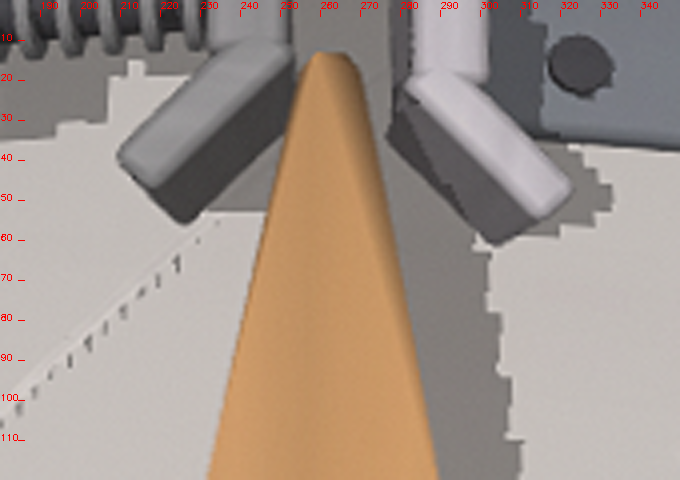

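```bash
python3 -m creep '[{"slide":[8,2,0],"dr":[0,0,0.1],"grip":20},{"slide":[8,2,0],"dr":[0,0,0],"grip":20},{"slide":[8,1.5,0],"dr":[0,0,0],"grip":20}]'; python3 -m creep '[{"slide":[8,1.5,0],"dr":[0,0,0],"grip":20},{"slide":[8,1.5,0],"dr":[0,0,0],"grip":20}]'; python3 - <<'E'
from h import *
print(manip.get_state()['wrist_force'],manip.get_state()['ee_rot'])
for n in("scene","wrist"): cv2.imwrite(f"pics/{n}7.png",manip.get_image(n))
im=cv2.imread("pics/scene7.png"); crop(im,175,195,305,290,6,"pics/s7b.png",a=1.5)
im=cv2.imread("pics/wrist7.png"); crop(im,180,0,350,140,4,"pics/w7b.png")
E
```

```text
clock: 6.7
eef_pos: [0.4941, -0.075, 0.0232]
ee_rot: [-1.581, -0.01, -1.491]
wrist_force: [-6.9, -4.2, 4.1]
width: 0.0253
clock: 6.9
eef_pos: [0.5072, -0.073, 0.0232]
ee_rot: [-1.592, -0.011, -1.492]
wrist_force: [-12.7, -1.6, 7.3]
width: 0.0249
[-12.73259501  -1.60363823   7.32149786] [-1.59160509 -0.01068485 -1.49244257]
```

View pics/s7b.png

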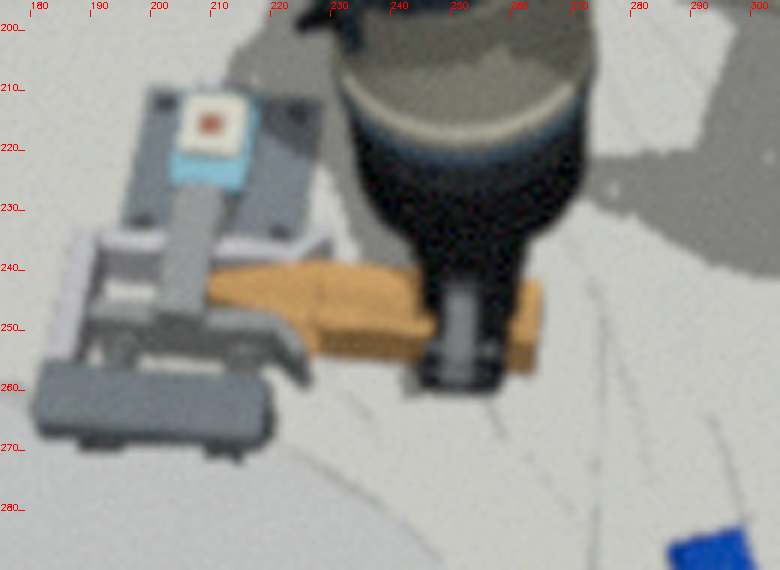

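View pics/w7b.png

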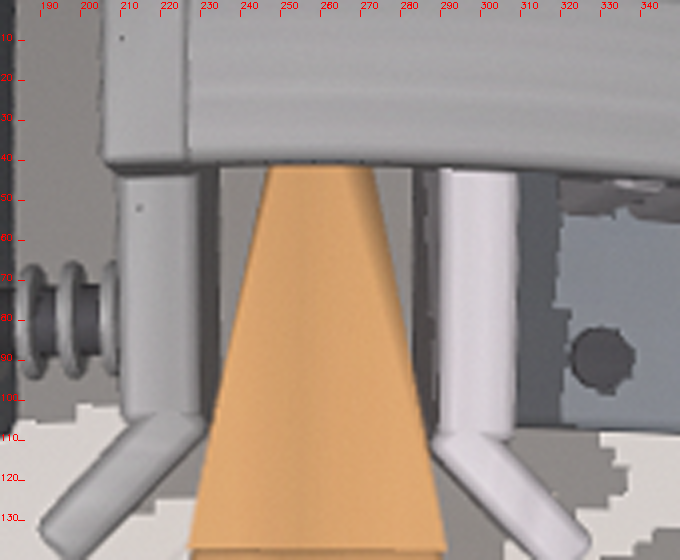

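```bash
python3 -m creep '[{"slide":[8,1.5,0.5],"dr":[0,-1.2,0.1],"grip":20},{"slide":[8,1.2,0.5],"dr":[0,-0.5,0.1],"grip":20},{"slide":[8,1,0],"dr":[0,-0.3,0],"grip":20}]'; python3 -m creep '[{"slide":[8,0.8,0],"dr":[0,-0.3,0],"grip":20}]'; python3 - <<'E'
from h import *
print(manip.get_state()['wrist_force'],manip.get_state()['ee_rot'])
for n in("scene","wrist"): cv2.imwrite(f"pics/{n}8.png",manip.get_image(n))
im=cv2.imread("pics/scene8.png"); crop(im,175,195,305,290,6,"pics/s8b.png",a=1.5)
E
```

```text
clock: 7.3
eef_pos: [0.5234, -0.0695, 0.023]
ee_rot: [-1.58, -0.012, -1.489]
wrist_force: [-12.1, -2.4, 8.7]
width: 0.0253
clock: 7.4
eef_pos: [0.5298, -0.069, 0.023]
ee_rot: [-1.58, -0.012, -1.49]
wrist_force: [-9.3, -1.6, 5.5]
width: 0.0253
[-9.28694253 -1.57879556  5.45955742] [-1.57994499 -0.01220774 -1.48975398]
```

View pics/s8b.png

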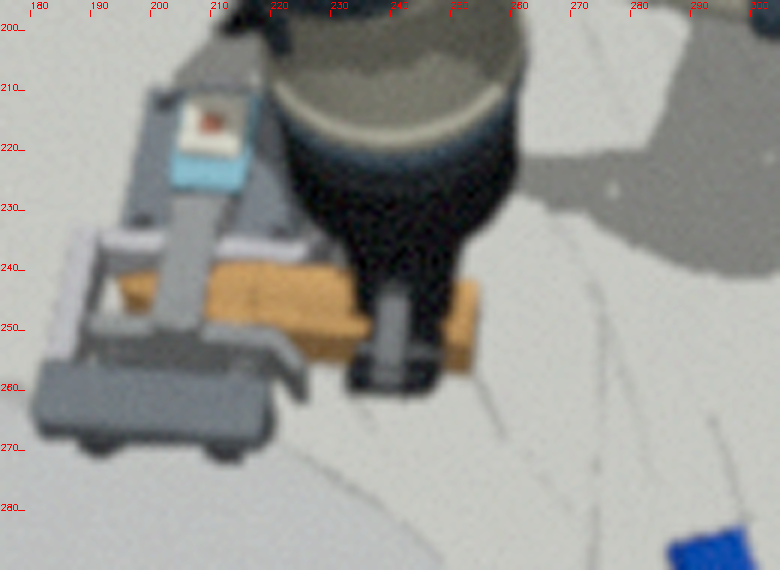

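View pics/wrist8.png

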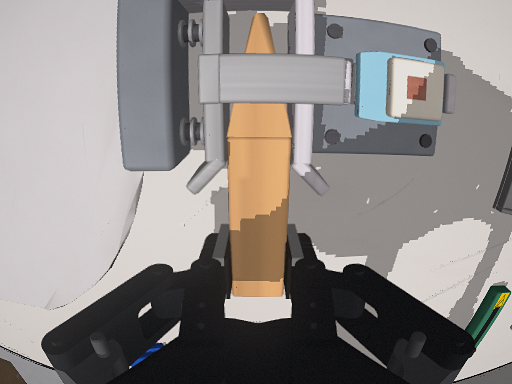

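```bash
python3 -m creep '[{"slide":[8,0.8,0],"dr":[0,-0.3,0.2],"grip":20},{"slide":[6,0.5,0],"dr":[0,-0.2,0],"grip":20}]';python3 -m creep '[{"slide":[4,0.3,0],"dr":[0,0,0],"grip":20}]'; python3 - <<'E'
from h import *
for n in("scene","wrist"): cv2.imwrite(f"pics/{n}9.png",manip.get_image(n))
im=cv2.imread("pics/wrist9.png"); crop(im,100,0,460,220,2,"pics/w9b.png",20)
E
```

```text
clock: 7.7
eef_pos: [0.5402, -0.0684, 0.023]
ee_rot: [-1.583, -0.013, -1.487]
wrist_force: [-30.1, -1.3, 18.7]
width: 0.0247
clock: 7.8
eef_pos: [0.5403, -0.0684, 0.023]
ee_rot: [-1.594, -0.012, -1.487]
wrist_force: [-23.4, -1.7, 14.1]
width: 0.0253
```

View pics/w9b.png

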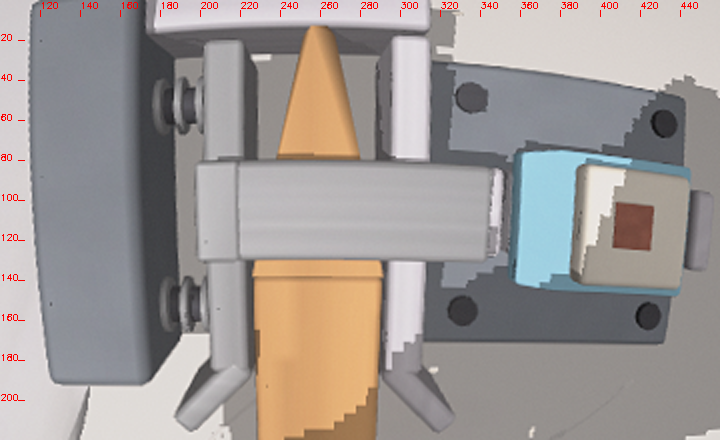

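```bash
python3 -m creep '[{"slide":[-1,0,0],"dr":[0,-0.6,0],"grip":20},{"slide":[0,0,0],"dr":[0,0,0],"grip":50},{"slide":[0,0,0],"dr":[0,0,0],"grip":50},{"slide":[0,0,0],"dr":[0,0,0],"grip":50},{"slide":[0,0,0],"dr":[0,0,0],"grip":50},{"slide":[0,0,0],"dr":[0,0,0],"grip":50}]'; python3 - <<'E'
from h import *
for n in("scene","wrist"): cv2.imwrite(f"pics/{n}10.png",manip.get_image(n))
E
```

```text
clock: 8.5
eef_pos: [0.5406, -0.0683, 0.0233]
ee_rot: [-1.582, -0.013, -1.488]
wrist_force: [-0.1, 0.4, 0.2]
width: 0.05
```

View pics/wrist10.png

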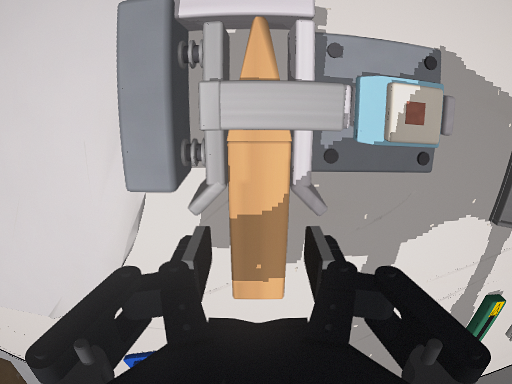

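```bash
python3 -m creep '[{"slide":[0,0,15],"dr":[0,0,0],"grip":50},{"slide":[0,0,40],"dr":[0,0,0],"grip":50},{"slide":[0,0,40],"dr":[0,0,0],"grip":50},{"slide":[0,-5,20],"dr":[0,0,8.5],"grip":50},{"slide":[10,-8,0],"dr":[0,0,8.5],"grip":50},{"slide":[12,-8,0],"dr":[0,0,8.5],"grip":50},{"slide":[12,-8,0],"dr":[0,0,8.5],"grip":50},{"slide":[12,-8,0],"dr":[0,0,8.5],"grip":50},{"slide":[10,-8,0],"dr":[0,0,8.5],"grip":50},{"slide":[10,-8,0],"dr":[0,0,8.5],"grip":50},{"slide":[5,-2,0],"dr":[0,0,8.5],"grip":50}]'; python3 - <<'E'
from h import *
for n in("scene","wrist"): cv2.imwrite(f"pics/{n}11.png",manip.get_image(n))
E
```

```text
clock: 9.7
eef_pos: [0.6139, -0.1249, 0.1583]
ee_rot: [-1.579, -0.026, -0.284]
wrist_force: [-0.3, 0.2, 0.1]
width: 0.0502
```

View pics/wrist11.png

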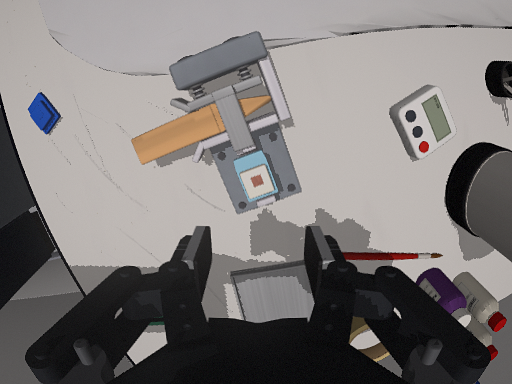

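View pics/scene11.png

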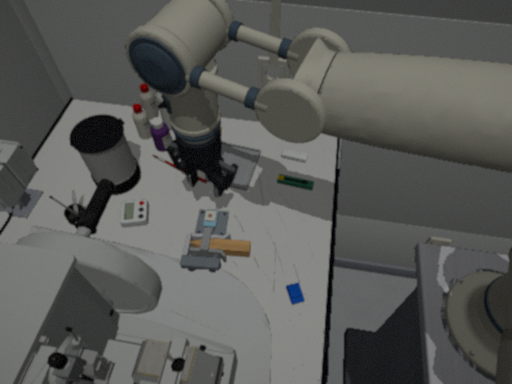

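```bash
cat >> h.py <<'E'
from scipy.spatial.transform import Rotation as Ro
def drto(yaw):
    s=manip.get_state(); R=Ro.from_euler('xyz',s['ee_rot']); T=Ro.from_euler('xyz',[-np.pi/2,0,yaw])
    return np.degrees((T*R.inv()).as_rotvec()).round(2)
E
python3 -m creep '[{"slide":[0,0,0],"dr":[0,0,7],"grip":50},{"slide":[0,0,0],"dr":[0,0,7],"grip":50},{"slide":[0,4,-20],"dr":[0,0,7],"grip":50},{"slide":[0,0,0],"dr":[0,0,0],"grip":50}]'; python3 - <<'E'
from h import *
print(drto(.083))
for n in("scene","wrist"): cv2.imwrite(f"pics/{n}12.png",manip.get_image(n))
im=cv2.imread("pics/wrist12.png"); crop(im,150,20,350,220,4,"pics/w12b.png")
E
```

```text
clock: 10.2
eef_pos: [0.6131, -0.1199, 0.1415]
ee_rot: [-1.579, -0.029, 0.073]
wrist_force: [-0.8, 0.1, -0.2]
width: 0.0502
[0.32 1.66 0.6 ]
```

View pics/w12b.png

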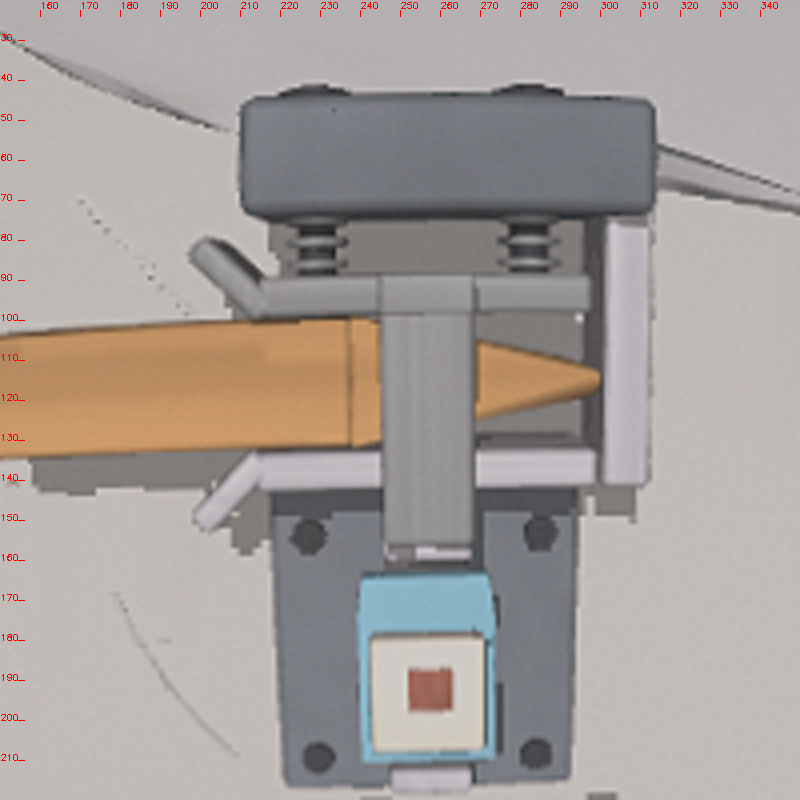

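```bash
python3 - <<'E'
from h import *
c=info("wrist")
print(fitf([(-14,20,36),(14,20,36),(-14,-20,36),(14,-20,36)],[(240.5,164),(272,163.5),(240.8,210),(273.5,209.5)],c,[.615,-.12,.08]))
g=lambda x,y:(150+x/4,20+y/4)
print(fitf([(-36,72,36),(46,72,36),(-36,48,36),(46,48,36),(-35,-85,6),(35,-85,6)],[g(245,100),g(652,98),g(245,215),g(652,215),g(285,787),g(570,778)],c,[.61,-.076,.08]))
E
```

```text
(array([ 0.61768182, -0.12240336,  0.08274648]), [[-1.2, 0.5], [1.4, 0.3], [-0.0, -0.3], [-0.2, -0.6]])
(array([ 0.61479411, -0.07696951,  0.07995282]), [[-1.6, -0.5], [1.3, -0.1], [-1.1, 0.6], [1.5, 0.1], [0.0, -0.3], [0.0, 0.2]])
```

```bash
python3 -m creep '[{"slide":[4,-2,-20],"dr":[0.3,1.7,0.5],"grip":55},{"slide":[0,0,-30],"dr":[0,0,0],"grip":55},{"slide":[0,0,0],"dr":[0,0,0],"grip":55},{"slide":[0,0,0],"dr":[0,0,0],"grip":55}]'; python3 - <<'E'
from h import *
print(drto(.083))
for n in("scene","wrist"): cv2.imwrite(f"pics/{n}13.png",manip.get_image(n))
im=cv2.imread("pics/wrist13.png"); crop(im,130,120,390,320,3,"pics/w13b.png")
E
```

```text
clock: 10.7
eef_pos: [0.6208, -0.1233, 0.1023]
ee_rot: [-1.577, -0.013, 0.063]
wrist_force: [0.3, -0.6, 0.6]
width: 0.0546
[0.28 0.76 1.17]
```

View pics/w13b.png

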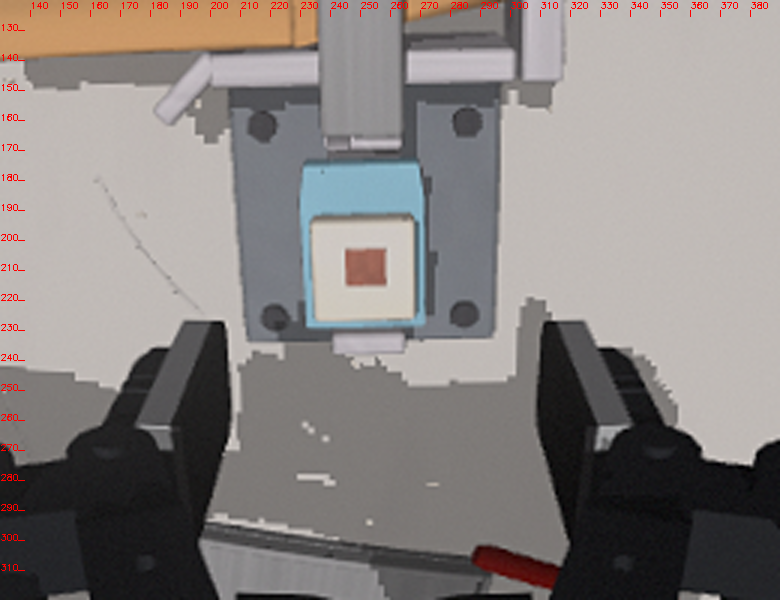

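```bash
python3 -m creep '[{"slide":[-3.5,1,-20],"dr":[0.3,0.8,1.2],"grip":55},{"slide":[0,0,-20],"dr":[0,0,0],"grip":55},{"slide":[0,0,0],"dr":[0,0,0],"grip":55}]'; python3 - <<'E'
from h import *
print(drto(.083))
E
```

```text
clock: 11.1
eef_pos: [0.6182, -0.1224, 0.0637]
ee_rot: [-1.572, -0.003, 0.086]
wrist_force: [-1.3, -0.8, -0.5]
width: 0.055
[ 0.02  0.2  -0.17]
```

```bash
python3 - <<'E'
from h import *
c=info("wrist"); cv2.imwrite("pics/wrist14.png",manip.get_image("wrist"))
print(manip.get_state()['eef_pos'])
E
```

```text
[ 0.61873252 -0.12262033  0.06531545]
```

View pics/wrist14.png

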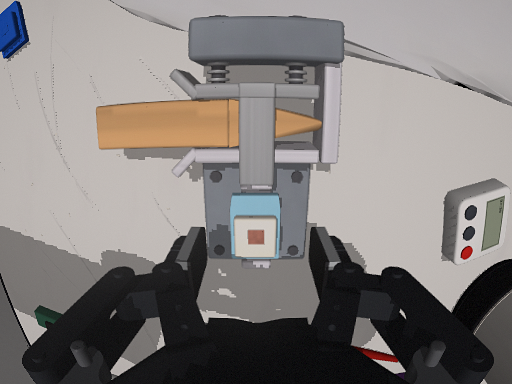

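```bash
python3 -m creep '[{"slide":[-1,0.5,-18],"dr":[0,0.2,-0.2],"grip":55},{"slide":[0,0,-12],"dr":[0,0,0],"grip":55},{"slide":[0,0,0],"dr":[0,0,0],"grip":55}]'; python3 - <<'E'
from h import *
cv2.imwrite("pics/wrist15.png",manip.get_image("wrist"))
print(manip.get_state()['eef_pos'])
E
```

```text
clock: 11.45
eef_pos: [0.6183, -0.1222, 0.0347]
ee_rot: [-1.573, -0.004, 0.082]
wrist_force: [-0.3, 0.2, -0.4]
width: 0.0551
[ 0.61842966 -0.12223853  0.03534155]
```

View pics/wrist15.png

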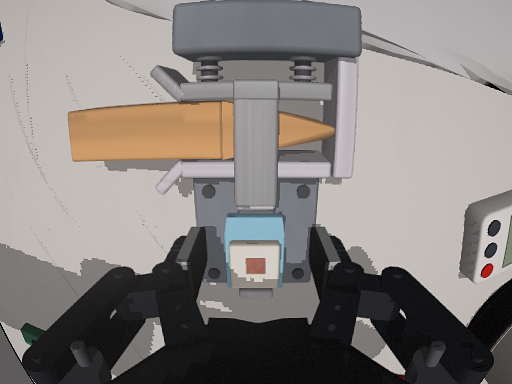

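```bash
python3 -m creep '[{"slide":[-0.8,0,-4],"dr":[0,0.2,0],"grip":55},{"slide":[0,0,0],"dr":[0,0,0],"grip":40},{"slide":[0,0,0],"dr":[0,0,0],"grip":24},{"slide":[0,0,0],"dr":[0,0,0],"grip":24},{"slide":[0,0,0],"dr":[0,0,0],"grip":24},{"slide":[0,0,0],"dr":[0,0,0],"grip":24}]'; python3 - <<'E'
from h import *
cv2.imwrite("pics/wrist16.png",manip.get_image("wrist"))
E
```

```text
clock: 12.1
eef_pos: [0.6188, -0.1226, 0.0335]
ee_rot: [-1.574, -0.004, 0.082]
wrist_force: [0.2, -0.2, -0.8]
width: 0.027
```

View pics/wrist16.png

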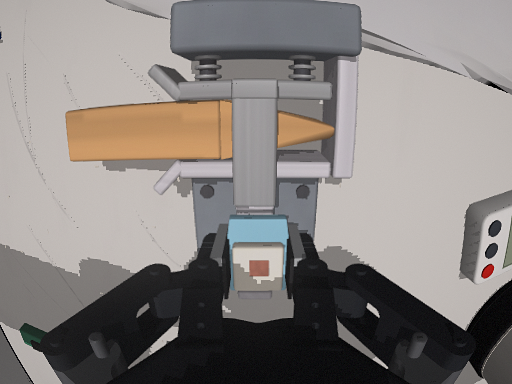

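```bash
python3 -m creep '[{"slide":[0,0,0],"dr":[0,0,0],"grip":45},{"slide":[0,0,0],"dr":[0,0,0],"grip":45},{"slide":[0,0,0],"dr":[0,0,0],"grip":45},{"slide":[0,0,13.5],"dr":[0,0,0],"grip":45},{"slide":[0,0,0],"dr":[0,0,0],"grip":45}]'
```

```text
clock: 12.65
eef_pos: [0.6188, -0.1226, 0.0481]
ee_rot: [-1.574, -0.004, 0.082]
wrist_force: [1.3, 0.4, 1.0]
width: 0.045
```

```bash
python3 -m creep '[{"slide":[0,0,-1],"dr":[0,0,0],"grip":45},{"slide":[0,0,0],"dr":[0,0,0],"grip":24},{"slide":[0,0,0],"dr":[0,0,0],"grip":24},{"slide":[0,0,0],"dr":[0,0,0],"grip":24},{"slide":[0,0,0],"dr":[0,0,0],"grip":24}]'
```

```text
clock: 13.15
eef_pos: [0.6194, -0.1227, 0.0483]
ee_rot: [-1.574, -0.005, 0.082]
wrist_force: [0.5, 0.3, 1.7]
width: 0.026
```

```bash
python3 -m creep '[{"slide":[0,0,6],"dr":[0,0,0],"grip":24},{"slide":[0,0,10],"dr":[0,0,0],"grip":24},{"slide":[0,0,15],"dr":[0,0,0],"grip":24},{"slide":[0,0,15],"dr":[0,0,0],"grip":24},{"slide":[0,0,0],"dr":[0,0,0],"grip":24}]'; python3 - <<'E'
from h import *
for n in("scene","wrist"): cv2.imwrite(f"pics/{n}17.png",manip.get_image(n))
im=cv2.imread("pics/scene17.png"); crop(im,130,150,290,280,5,"pics/s17b.png",a=1.3)
E
```

```text
clock: 13.65
eef_pos: [0.619, -0.1226, 0.0983]
ee_rot: [-1.574, -0.005, 0.082]
wrist_force: [0.4, 0.9, -0.2]
width: 0.0259
```

View pics/wrist17.png

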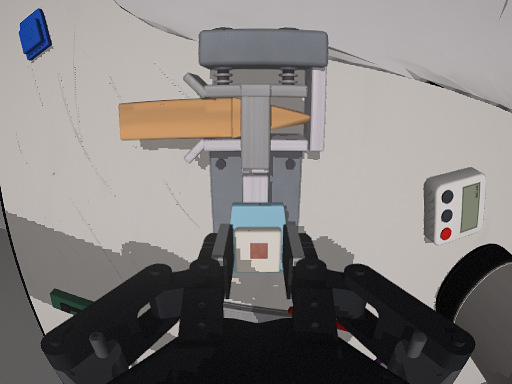

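View pics/s17b.png

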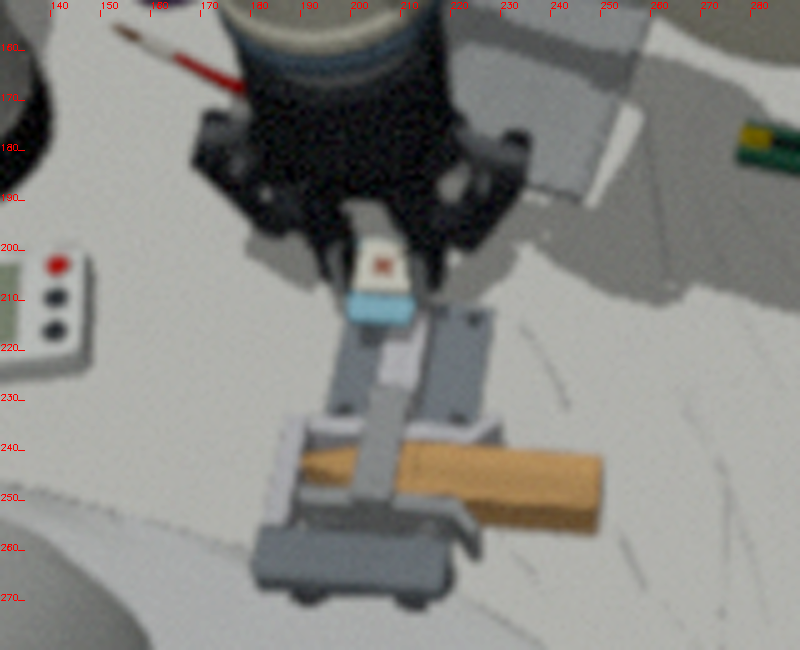

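```bash
python3 -m creep '[{"slide":[0,-20,0],"dr":[0,0,0],"grip":24},{"slide":[-3,-35,0],"dr":[0,0,0],"grip":24},{"slide":[-5,-35,0],"dr":[0,0,0],"grip":24},{"slide":[-5,-35,0],"dr":[0,0,0],"grip":24},{"slide":[-4,-30,-15],"dr":[0,0,0],"grip":24},{"slide":[-2,-15,-15],"dr":[0,0,0],"grip":24},{"slide":[0,0,0],"dr":[0,0,0],"grip":24}]'; python3 - <<'E'
from h import *
print(drto(.083))
for n in("scene","wrist"): cv2.imwrite(f"pics/{n}18.png",manip.get_image(n))
E
```

```text
clock: 14.45
eef_pos: [0.5962, -0.2955, 0.0595]
ee_rot: [-1.569, 0.003, 0.086]
wrist_force: [0.2, 1.4, -1.1]
width: 0.026
[-0.1  -0.2  -0.17]
```

View pics/wrist18.png

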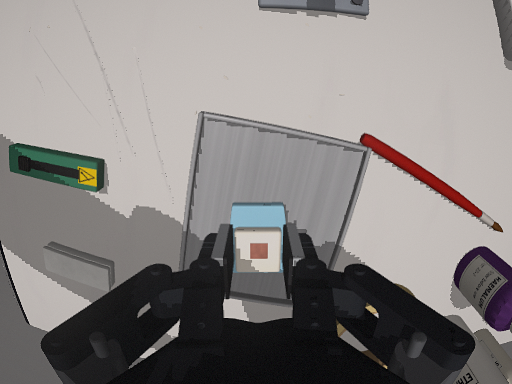

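View pics/scene18.png

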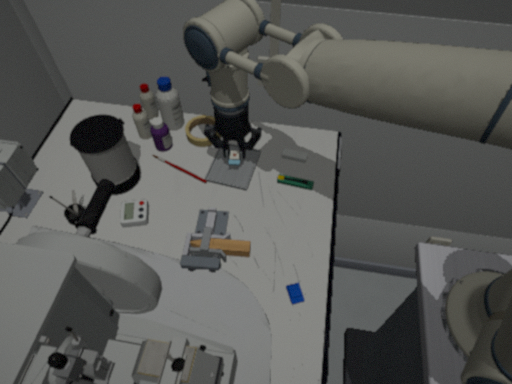

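```bash
python3 -m creep '[{"slide":[3,0,-15],"dr":[0,0,0],"grip":24},{"slide":[0,0,-13],"dr":[0,0,0],"grip":24},{"slide":[0,0,0],"dr":[0,0,0],"grip":24},{"slide":[0,0,0],"dr":[0,0,0],"grip":24}]'
```

```text
clock: 14.95
eef_pos: [0.6031, -0.2887, 0.0329]
ee_rot: [-1.569, -0.001, 0.094]
wrist_force: [0.3, 0.2, -1.4]
width: 0.0259
```

```bash
python3 -m creep '[{"slide":[0,-3,-6],"dr":[0,0,0],"grip":24},{"slide":[0,0,-2],"dr":[0,0,0],"grip":24},{"slide":[0,0,0],"dr":[0,0,0],"grip":24}]'
```

```text
clock: 15.25
eef_pos: [0.6037, -0.2912, 0.025]
ee_rot: [-1.57, -0.002, 0.095]
wrist_force: [-0.2, -0.0, -0.2]
width: 0.026
```

```bash
python3 -m creep '[{"slide":[0,0,-2.5],"dr":[0,0,0],"grip":24},{"slide":[0,0,0],"dr":[0,0,0],"grip":24}]'; python3 -m creep '[{"slide":[0,0,-1],"dr":[0,0,0],"grip":24},{"slide":[0,0,0],"dr":[0,0,0],"grip":24}]'
```

```text
clock: 15.45
eef_pos: [0.6038, -0.2916, 0.0227]
ee_rot: [-1.57, -0.003, 0.095]
wrist_force: [-0.6, -0.1, -0.8]
width: 0.0258
clock: 15.65
eef_pos: [0.6039, -0.2918, 0.022]
ee_rot: [-1.57, -0.003, 0.095]
wrist_force: [-0.1, 0.2, -0.5]
width: 0.0256
```

```bash
python3 -m creep '[{"slide":[0,0,0],"dr":[0,0,0],"grip":42},{"slide":[0,0,0],"dr":[0,0,0],"grip":42},{"slide":[0,0,0],"dr":[0,0,0],"grip":42},{"slide":[0,0,0],"dr":[0,0,0],"grip":42},{"slide":[0,0,15],"dr":[0,0,0],"grip":42},{"slide":[0,0,40],"dr":[0,0,0],"grip":42},{"slide":[0,0,40],"dr":[0,0,0],"grip":42},{"slide":[0,0,40],"dr":[0,0,0],"grip":42},{"slide":[-40,0,20],"dr":[0,0,0],"grip":42},{"slide":[-50,-10,10],"dr":[0,0,0],"grip":42},{"slide":[-50,-10,0],"dr":[0,0,0],"grip":42},{"slide":[0,0,0],"dr":[0,0,0],"grip":42}]'; python3 - <<'E'
from h import *
for n in("scene","wrist","top"): cv2.imwrite(f"pics/{n}19.png",manip.get_image(n))
im=cv2.imread("pics/scene19.png"); crop(im,150,130,290,280,4,"pics/s19b.png",a=1.3)
im=cv2.imread("pics/top19.png"); crop(im,150,100,360,260,3,"pics/t19b.png",a=1.3)
E
```

```text
clock: 16.85
eef_pos: [0.459, -0.3103, 0.1989]
ee_rot: [-1.573, -0.004, 0.098]
wrist_force: [0.6, 0.4, 0.2]
width: 0.042
```

View pics/s19b.png

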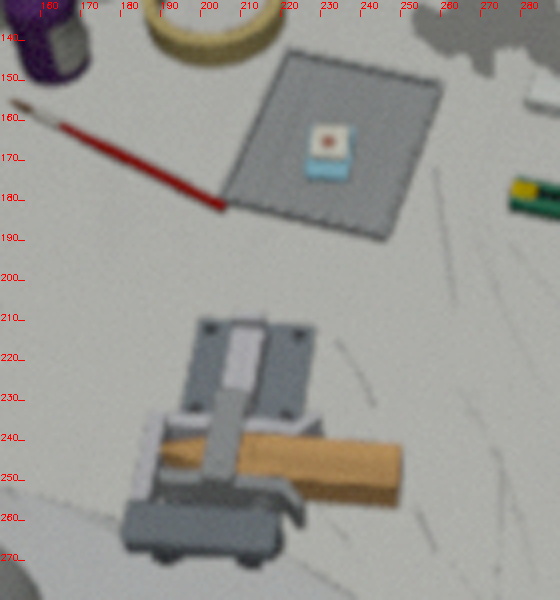

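View pics/wrist19.png

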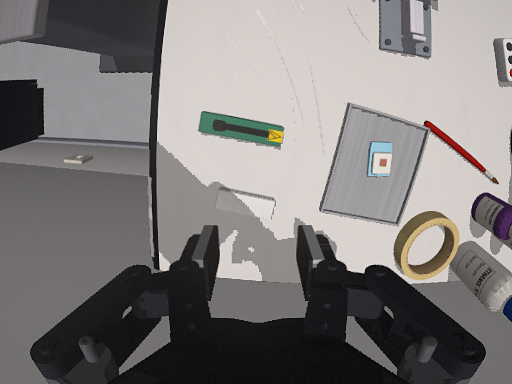

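View pics/t19b.png

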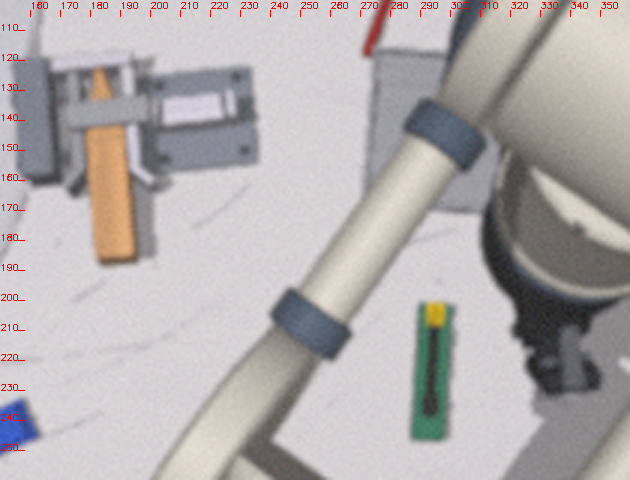

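Cassette lies flat, wax up, near the tray's middle; wedge fully in; case and dispenser unmoved; arm clear.

```bash
python3 - <<'E'
from h import *
# quick check of the cassette's place from the scene picture (base bottom centre approx px 232,168)
p=back(232,168,.012,info("scene"))[:2]; d=p-np.array([.5994,-.3022]);a=-.102
print(p,(d@[np.cos(a),np.sin(a)]),(d@[-np.sin(a),np.cos(a)]))
print(manip.get_state()['joint_velocities'].round(3))
print(manip.close_job())
E
```

```text
[ 0.5997286  -0.28314648] -0.0016131992085466188 0.018987947726566867
[ 0.018  0.039 -0.012  0.002 -0.003  0.001]
the job is handed in; nothing more can be done
None
```

The job is handed in, at about 17 s of the 54 s allowed. I gripped the wedge, pushed it into the channel until it met the stop, and let go. The catch then stood clear of the cassette. I lifted the cassette off its seat and set it down in the tray.

- **Cassette:** in the last pictures it lies flat, wax up, about 2 mm (tray x) and 19 mm (tray y) from the tray's centre. The limits are 45 and 55 mm.
- **Wedge and catch:** the wedge is still fully in and the catch still open. I judged this from the pictures, because the catch joint cannot be read directly.
- **Case and dispenser:** neither looks moved. I checked this by eye, without measuring.
- **Arm:** it was clear of everything. The highest wrist force I saw was about 35 N, when the wedge met the stop.
- **Camera disagreement:** before insertion, the top and scene cameras disagreed by about 3 to 4 mm on the stand's y. I steered the wedge in with the wrist camera.
- **Regrips:** I regripped the wedge once to hold it lower. I regripped the cassette once to hold it higher, so that the fingertips cleared the tray floor.

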